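# Find the worn gearbox by its play and ring it as a reject

### The job

One of the three gearboxes on the bench is worn, though they look alike. Find it by feel: gently rock the pins of the output arms to and fro, twice each, right up to the stop both ways (a push of a few newtons is enough; never 20), until you come to the one with clear play, and leave its arm pushed over to one side of its play so the slack shows. Then slip the black reject ring over that pin, lowering it right down onto the arm before letting go, and leave everything else where it is.

Things in the scene. Friction and masses are not known exactly. Their poses are not given: they have to be found in the camera images.
- gearbox_a: one of three look-alike grey worm gearboxes bolted to the bench (exactly one is worn, a different one each time): foot plate 84 x 96 x 8 mm, housing 62 x 62 mm up to z = 50 mm. Origin: centre of underside, on the vertical output axis; -x points along the output arm at mid-play, z up. A sound one's pin moves at most 2 mm either side of the middle, the worn one's about 11 mm, with under 1 N of drag
- lever_a: steel output arm of gearbox_a: level bar 20 mm wide with a 36 mm round end under the pin, z = 54 to 64 mm above the bench, reaching 88 mm along its own -x from the vertical output axis (origin on it, at z = 50 mm). It rocks about that axis only within the gear play; past the stop the arm gives springily, about 5 N per mm at the pin. Starts within 1 mm of mid-play at the pin and stays where it is left
- pin_a (a point): top centre of the upright steel pin of lever_a, 70 mm from the output axis: 14 mm diameter, from z = 64 mm (upper face of the arm) to z = 98 mm, its top 4 mm tapering to 8 mm
- gearbox_b: one of three look-alike grey worm gearboxes bolted to the bench (exactly one is worn, a different one each time): foot plate 84 x 96 x 8 mm, housing 62 x 62 mm up to z = 50 mm. Origin: centre of underside, on the vertical output axis; -x points along the output arm at mid-play, z up. A sound one's pin moves at most 2 mm either side of the middle, the worn one's about 11 mm, with under 1 N of drag
- lever_b: steel output arm of gearbox_b: level bar 20 mm wide with a 36 mm round end under the pin, z = 54 to 64 mm above the bench, reaching 88 mm along its own -x from the vertical output axis (origin on it, at z = 50 mm). It rocks about that axis only within the gear play; past the stop the arm gives springily, about 5 N per mm at the pin. Starts within 1 mm of mid-play at the pin and stays where it is left
- pin_b (a point): top centre of the upright steel pin of lever_b, 70 mm from the output axis: 14 mm diameter, from z = 64 mm (upper face of the arm) to z = 98 mm, its top 4 mm tapering to 8 mm
- gearbox_c: one of three look-alike grey worm gearboxes bolted to the bench (exactly one is worn, a different one each time): foot plate 84 x 96 x 8 mm, housing 62 x 62 mm up to z = 50 mm. Origin: centre of underside, on the vertical output axis; -x points along the output arm at mid-play, z up. A sound one's pin moves at most 2 mm either side of the middle, the worn one's about 11 mm, with under 1 N of drag
- lever_c: steel output arm of gearbox_c: level bar 20 mm wide with a 36 mm round end under the pin, z = 54 to 64 mm above the bench, reaching 88 mm along its own -x from the vertical output axis (origin on it, at z = 50 mm). It rocks about that axis only within the gear play; past the stop the arm gives springily, about 5 N per mm at the pin. Starts within 1 mm of mid-play at the pin and stays where it is left
- pin_c (a point): top centre of the upright steel pin of lever_c, 70 mm from the output axis: 14 mm diameter, from z = 64 mm (upper face of the arm) to z = 98 mm, its top 4 mm tapering to 8 mm
- tag_ring: loose black plastic reject ring lying flat on the bench: 46 mm outside, 26 mm hole, 14 mm high, about 50 g; origin: centre of its underside, z up. On a pin it rests on the arm, underside at z = 64 mm
- jar_brass: bystander: small glass jar of brass screws, 58 mm diameter, 72 mm tall; origin centre of underside
- wrench_13: bystander: combination spanner lying flat, 28 x 197 x 8 mm, long along its own y; origin centre of underside
- screwdriver: bystander: screwdriver with yellow handle lying on the bench, 26 x 170 x 25 mm, long along its own y; origin centre of underside
Things that resemble listed ones, but are neither listed nor needed, are in the scene too. Several things have the shape of the tag_ring; the one meant has the colours described above.

How it is judged:
On the way, in this order (a step that is already met when the one before it is completed fails the run):
1. a (worn) arm is pushed to one side of its play, its pin more than 9 mm to the gearbox's own +y; only the worn one can go so far (((y of pin_a in the frame of gearbox_a above 0.009 m and contact force between the fingers and lever_a above 0.1 N) or (y of pin_b in the frame of gearbox_b above 0.009 m and contact force between the fingers and lever_b above 0.1 N) or (y of pin_c in the frame of gearbox_c above 0.009 m and contact force between the fingers and lever_c above 0.1 N))), for 0.02 s.
2. then a (worn) arm is pushed to the other side, its pin more than 9 mm to the gearbox's own -y (((y of pin_a in the frame of gearbox_a below -0.009 m and contact force between the fingers and lever_a above 0.1 N) or (y of pin_b in the frame of gearbox_b below -0.009 m and contact force between the fingers and lever_b above 0.1 N) or (y of pin_c in the frame of gearbox_c below -0.009 m and contact force between the fingers and lever_c above 0.1 N))), for 0.02 s.
3. the ring is round the worn arm's pin, which stands over to one side, and is lowered to within 5 mm of the arm while still held (((horizontal distance between tag_ring and pin_a below 0.009 m and z of tag_ring in the frame of pin_a below -0.029 m and (y of pin_a in the frame of gearbox_a above 0.005 m or y of pin_a in the frame of gearbox_a below -0.005 m)) or (horizontal distance between tag_ring and pin_b below 0.009 m and z of tag_ring in the frame of pin_b below -0.029 m and (y of pin_b in the frame of gearbox_b above 0.005 m or y of pin_b in the frame of gearbox_b below -0.005 m)) or (horizontal distance between tag_ring and pin_c below 0.009 m and z of tag_ring in the frame of pin_c below -0.029 m and (y of pin_c in the frame of gearbox_c above 0.005 m or y of pin_c in the frame of gearbox_c below -0.005 m))) and contact force between the fingers and tag_ring above 0.5 N), for 0.05 s.
At the end, for the whole second after the job is handed in: the ring lies flat (within 0.1 rad) and still round the pin of the worn arm, its underside within 2.5 mm of the arm's upper face and its centre within 9 mm of the pin's, and that pin stands more than 5 mm to either side of mid-play, where only the worn one can stand (((horizontal distance between tag_ring and pin_a below 0.009 m and z of tag_ring in the frame of pin_a below -0.0315 m and (y of pin_a in the frame of gearbox_a above 0.005 m or y of pin_a in the frame of gearbox_a below -0.005 m)) or (horizontal distance between tag_ring and pin_b below 0.009 m and z of tag_ring in the frame of pin_b below -0.0315 m and (y of pin_b in the frame of gearbox_b above 0.005 m or y of pin_b in the frame of gearbox_b below -0.005 m)) or (horizontal distance between tag_ring and pin_c below 0.009 m and z of tag_ring in the frame of pin_c below -0.0315 m and (y of pin_c in the frame of gearbox_c above 0.005 m or y of pin_c in the frame of gearbox_c below -0.005 m))) and angle between tag_ring's own z axis and vertical below 0.1 rad and linear speed of tag_ring below 0.02 m/s); the robot touches nothing.
It fails at once if an output arm is pushed or squeezed with more than 20 N (contact force between the fingers and lever_a above 20 N or contact force between the fingers and lever_b above 20 N or contact force between the fingers and lever_c above 20 N).
It fails at once if a bystander (jar, spanner, screwdriver) is moved more than 20 mm (distance of any of jar_brass, wrench_13, screwdriver from where it was at the start of the episode above 0.02 m).
It also fails if it takes over 72 s, if anything falls off the work surface, if the arm or the gripper's body presses on something with over 40 N, if the wrist force passes 120 N, or if a joint passes its speed limit or range.

### The arm

A 7-joint arm with a two-finger parallel gripper is mounted at the origin on a cart in front of the work surface, level with it; the furniture and walls round the work are solid. World frame = base frame: x ahead of the robot, y to its left, z up, the work surface at z = 0. Lengths are in m, angles in rad, forces in N, time in s.
With the tool pointing down it reaches from about 0.4 to 0.85 m from the base axis. Payload 4.5 kg.
Tool frame: the origin (TCP) lies on the front face of the gripper's body, between the roots of the fingers; the fingertips stand 64 mm ahead of it and the grasp point (between the pads) lies 45 mm ahead of it; z points along the fingers, y is the direction in which the jaws open and shut (so a half turn about z gives the same grasp; the last joint's range is limited). The gripper opens to 88 mm and grips with 3 to 60 N. Pads are 18 mm wide; open, the fingers measure 123 mm over their backs; the gripper's body (75 mm by 187 mm) begins 45 mm behind the grasp point.
Start: joints at [1.261, 0.689, -0.195, 1.565, 0.157, 0.902, -0.215], TCP at [0.211, -0.588, 0.303] pointing down, gripper open.
Joint ranges: [-3.01, 3.01], [-0.46, 2.08], [-1.47, 1.51], [0.13, 2.56], [-1, 4.14], [0.04, 2.09], [-2.66, 2.66]. Speed limits (rad/s): [2.57, 2.57, 3.14, 3.14, 3.14, 3.14, 3.14].

### API

Orientations are given as a 3x3 rotation matrix whose columns are the frame's x, y, z axes.
In Python, from plant import env gives the robot as it stands. The module is installed in compiled form; this text tells all that it offers.
- The arm moves only by the shell command python3 -m creep 'ROWS' [OPENING] [FORCE]. ROWS is a JSON object of lists of equal length, an entry for each row: "translation": the shift along the tool's x, y, z in mm, a list of three; "twist": the turn, a rotation vector about the tool's x, y, z in degrees, a list of three. In form: {"translation": [[dx, dy, dz], ...], "twist": [[wx, wy, wz], ...]}. A call has 1 to 12 rows; each row is the pose to reach, as a shift and turn from the pose measured when the call began, along the tool's axes at that moment; what a row does not reach only later rows make up. A row lasts 1/12 s, in which the tool goes at most 41.7 mm and 7.16 degrees, less where a joint would pass 70% of its speed; a pose out of reach is approached as far as the arm can. A call with a gripper value outside its range is refused whole. OPENING is the finger opening in mm, from 0 to 88.1, set as the call begins (- or left out, the last holds). The fingers move at their own pace and stop on an object; FORCE is the grip in N (left out, the last holds). Time passes only in rows, so rows that repeat a pose let the fingers close. It gives the time, the measured TCP pose, the force and the opening at its end, in the units of the state.
- env.sense(): the state, without advancing time (a new reading comes with each control period).
- env.grab_frame(name): name is "side" or "top" or "wrist"; returns the picture (480x640x3 uint8, red, green, blue); there is no depth.
- env.camera_info(name): a dict with "fx", "fy", "cx", "cy" (pixels), "T" (4x4, takes a point from camera to world coordinates); the wrist camera has in their place "mount" (4x4, takes a point from camera to tool coordinates, whose origin is the TCP and whose axes are the flange's). Camera axes: x right, y up, looking along -z (the intrinsics and any distortion apply to the point x, -y, -z); pixel columns grow to the right and rows downward; lengths in m; the calibration is good to about 2 mm. A picture is of the moment at which its call begins: read the wrist's pose just before it. camera_info takes no time and is no camera call.
- env.job_done(): hands the job in, once; it reports no verdict.
The state is a dict: "clock": time; "joints": joint angles; "joint_vel": joint speeds; "effort": joint torques, N m; "tool_pos": TCP position; "eef_rot": TCP orientation; "contact_force": force on the tool from outside, world axes, zero at the start; "wrist_torque": the same for the moment, N m; "opening": finger opening in m.
Only numpy, scipy, OpenCV 4.12 (cv2) and the standard library are available. Lean on these libraries where they do the work, as an engineer would, in place of code of your own. Each camera call takes 0.05 s, during which the arm holds its last target.

## Working session

There is one attempt and no reset: what is moved stays moved. The work goes in short steps, Python scripts to look and compute and a shell command to move; the robot and the scene stay as the last step left them, time stands still between calls to the robot, and variables do not carry over. Pictures are saved under pics/ and viewed, and the job is handed in when it is done.

```bash
mkdir -p pics; ls
python3 - <<'E'
from plant import env
import cv2,numpy as np
np.set_printoptions(precision=4,suppress=True)
s=env.sense(); print(s)
for n in ["top","side","wrist"]:
    print(n,env.camera_info(n))
    cv2.imwrite(f"pics/{n}0.png",env.grab_frame(n)[:,:,::-1])
E
```

```text
pics
{'clock': 0.0, 'joints': array([ 1.2608,  0.69  , -0.1945,  1.5663,  0.1573,  0.9025, -0.2151]), 'joint_vel': array([-0.0012, -0.0019,  0.0004, -0.0006,  0.001 , -0.0013,  0.0006]), 'effort': array([ -0.001 , -52.7557,  -1.2668, -15.3427,  -0.0525,   0.0065,
         0.0002]), 'tool_pos': array([ 0.2104, -0.588 ,  0.3019]), 'eef_rot': array([[ 0.9415,  0.3371, -0.0007],
       [ 0.3371, -0.9415,  0.0017],
       [-0.0001, -0.0018, -1.    ]]), 'contact_force': array([-0.1402,  0.5031, -0.0948]), 'wrist_torque': array([ 0.0267, -0.0127,  0.0186]), 'opening': 0.08820662610771526}
top {'fx': 489.9496611244579, 'fy': 489.9496611244579, 'cx': 319.1433842253108, 'cy': 238.86752429462513, 'T': array([[ 0.0153,  0.9841, -0.1772,  0.2703],
       [-0.9999,  0.0152, -0.0018, -0.0006],
       [ 0.0009,  0.1772,  0.9842,  1.2788],
       [ 0.    ,  0.    ,  0.    ,  1.    ]])}
side {'fx': 601.3359982284169, 'fy': 601.3359982284169, 'cx': 320.2425093052244, 'cy': 239.79929032249782, 'T': array([[ 0.9601, -0.2409,  0.1419,  0.6964],
       [ 0.2795,  0.8435, -0.4586, -0.6848],
       [-0.0092,  0.48  ,  0.8772,  1.4371],
       [ 0.    ,  0.    ,  0.    ,  1.    ]])}
wrist {'fx': 400.47602851351076, 'fy': 400.47602851351076, 'cx': 322.72223768401057, 'cy': 246.52955891459965, 'mount': array([[ 0.0005,  0.951 ,  0.3093,  0.082 ],
       [ 1.    , -0.0004, -0.0005, -0.0002],
       [-0.0003,  0.3093, -0.951 , -0.0825],
       [ 0.    ,  0.    ,  0.    ,  1.    ]])}
```

View pics/top0.png

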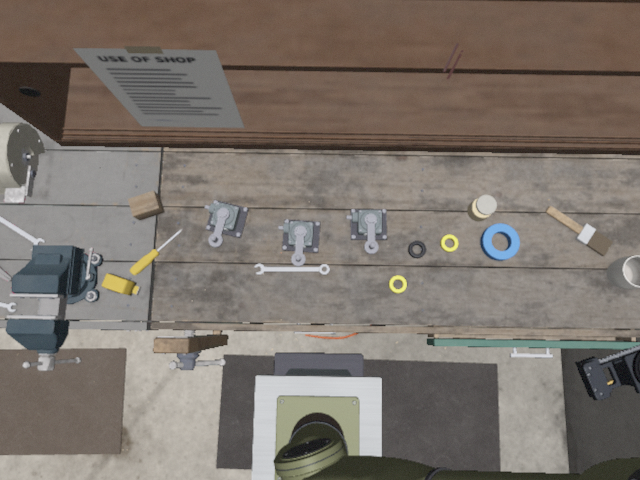

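View pics/side0.png

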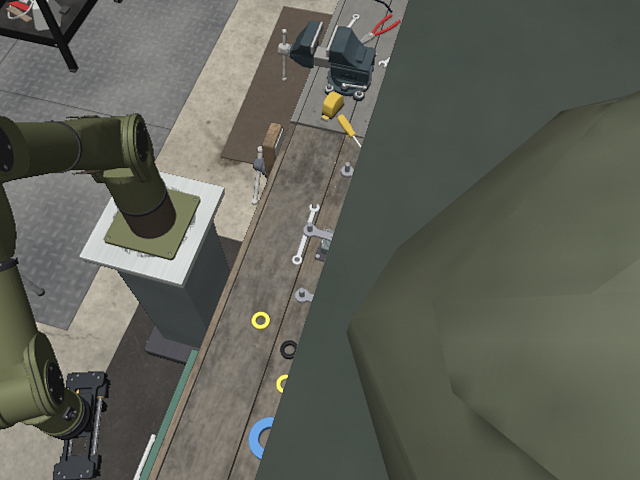

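The top view shows three gearboxes at about px (222,218), (300,237) and (370,223), with pins at (214,240), (299,257) and (371,246). The black ring is at (417,249), and the spanner lies just in front of the middle arm. The side view sees the pins only partly. I'll zoom in and compute positions.

```bash
cat > h.py <<'E'
from plant import env
import cv2,numpy as np
np.set_printoptions(precision=4,suppress=True)
def ray(name,uv,pose=None):
    c=env.camera_info(name); d=np.array([(uv[0]-c['cx'])/c['fx'],-(uv[1]-c['cy'])/c['fy'],-1.])
    if name=='wrist':
        s=pose or env.sense(); T=np.eye(4); T[:3,:3]=s['eef_rot']; T[:3,3]=s['tool_pos']; T=T@c['mount']
    else: T=c['T']
    return T[:3,3],T[:3,:3]@d
def plane(name,uv,z,pose=None):
    o,d=ray(name,uv,pose); return o+d*(z-o[2])/d[2]
def two(r1,r2):
    (o1,d1),(o2,d2)=r1,r2; A=np.stack([d1,-d2],1); t=np.linalg.lstsq(A,o2-o1,rcond=None)[0]
    p,q=o1+t[0]*d1,o2+t[1]*d2; return (p+q)/2,np.linalg.norm(p-q)
def grab(name,fn,crop=None,k=1):
    im=env.grab_frame(name)[:,:,::-1].copy()
    cv2.imwrite('pics/'+fn+'_raw.png',im)
    if crop: x0,y0,x1,y1=crop; im=im[y0:y1,x0:x1]
    if k!=1: im=cv2.resize(im,None,fx=k,fy=k,interpolation=cv2.INTER_CUBIC)
    cv2.imwrite('pics/'+fn+'.png',im); return im
E
python3 - <<'E'
from h import *
im=cv2.imread('pics/top0.png')[190:290,190:440]
cv2.imwrite('pics/top0z.png',cv2.resize(im,None,fx=3.2,fy=3.2,interpolation=cv2.INTER_CUBIC))
for n,uv,z in [('pinL',(214,240),.098),('pinM',(299,257),.098),('pinR',(371,246),.098),('ring',(417,249),.014),('hubL',(223,215),.064),('hubM',(300,233),.064),('hubR',(370,222),.064)]:
    print(n,plane('top',uv,z))
E
```

```text
pinL [0.4761 0.2588 0.098 ]
pinM [0.4373 0.0499 0.098 ]
pinR [ 0.4671 -0.1253  0.098 ]
ring [ 0.475  -0.2544  0.014 ]
hubL [0.5468 0.2469 0.064 ]
hubM [0.5033 0.0502 0.064 ]
hubR [ 0.5344 -0.1266  0.064 ]
```

View pics/top0z.png

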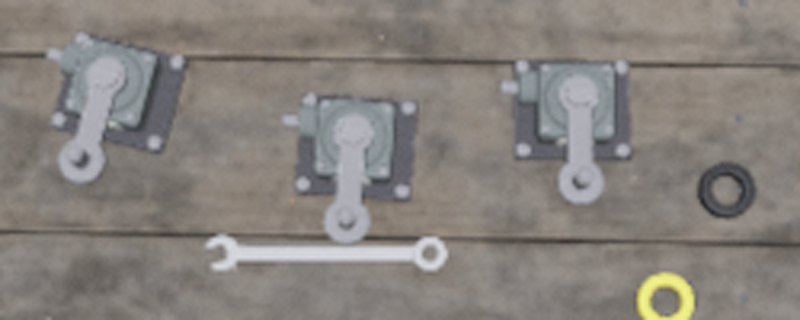

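View pics/wrist0.png

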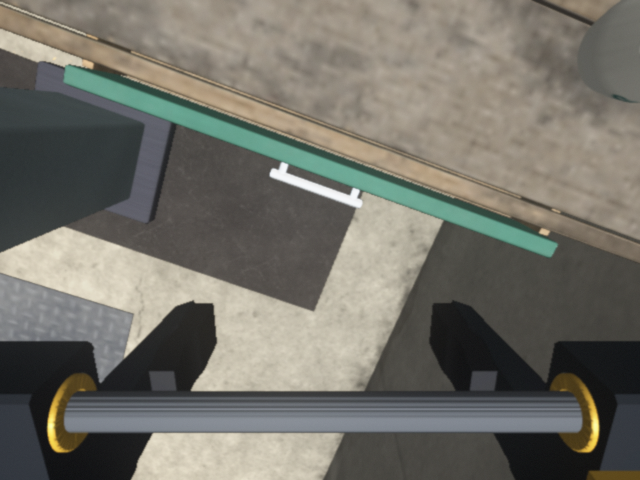

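```bash
python3 -m creep '{"translation":[[30,-26,0],[61,-52,0],[92,-78,0],[122,-104,0],[153,-130,0],[184,-156,0],[214,-182,0],[245,-208,0],[275,-234,0],[306,-260,0],[337,-286,0],[367,-313,0]],"twist":[[0,0,2],[0,0,4],[0,0,6],[0,0,8],[0,0,10],[0,0,12],[0,0,14],[0,0,16],[0,0,18],[0,0,19.7],[0,0,19.7],[0,0,19.7]]}' 88 5
python3 - <<'E'
from h import *
s=env.sense(); print(s['tool_pos'],s['eef_rot'],s['contact_force'],s['clock'])
grab('wrist','w1')
E
```

```text
clock: 1.15
tool_pos: [0.4513, -0.1678, 0.3025]
eef_rot: [[1.0, -0.0, -0.0], [-0.0, -1.0, 0.001], [-0.0, -0.001, -1.0]]
contact_force: [1.2, -0.5, 0.4]
opening: 0.0879
[ 0.4513 -0.1678  0.3025] [[ 1.     -0.0001 -0.0004]
 [-0.0001 -1.      0.0011]
 [-0.0004 -0.0011 -1.    ]] [ 1.1965 -0.4851  0.3983] 1.15
```

View pics/w1.png

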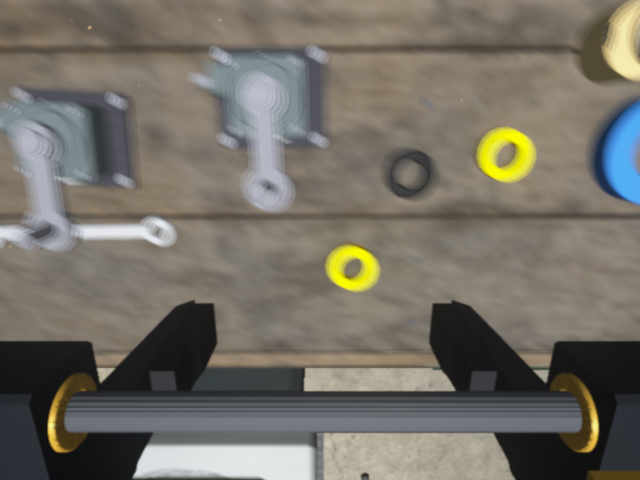

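The picture is blurred because the arm was still moving, so I'll take it again.

Run:
```python
from h import *
s=env.sense(); print(s['tool_pos'],s['joint_vel'],s['contact_force'])
im=grab('wrist','w2')
m=(im.max(2)<60).astype(np.uint8); m[300:]=0
n,l,st,c=cv2.connectedComponentsWithStats(m)
for i in range(1,n):
    if st[i,4]>200: print('blk',st[i],c[i])
cv2.imwrite('pics/w2z.png',cv2.resize(im[30:290,0:450],None,fx=1.77,fy=1.77,interpolation=cv2.INTER_CUBIC))
```

```text
[ 0.4562 -0.1583  0.3026] [ 0.0831 -0.003  -0.0404  0.0025  0.0021 -0.0102  0.1726] [ 3.3411  5.1506 -0.1705]
blk [  0  55 235   6 551] [114.5426  57.3103]
blk [346  60 248   5 626] [473.1118  61.7891]
blk [112 115  18  67 652] [121.9049 144.7454]
blk [402 161  50  48 440] [428.6068 183.0636]
blk [412 169  32  32 241] [431.3195 186.166 ]
```

View pics/w2z.png

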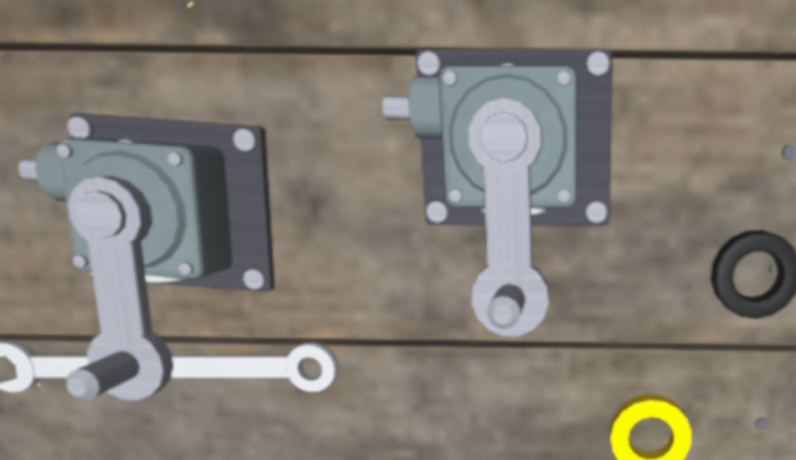

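```bash
python3 -m creep '{"translation":[[0,0,0],[0,0,0],[0,0,0]],"twist":[[0,0,0],[0,0,0],[0,0,0]]}'
python3 - <<'E'
from h import *
s=env.sense(); print(s['tool_pos'],s['eef_rot'],s['contact_force'])
im=grab('wrist','w3')
cv2.imwrite('pics/w3z.png',cv2.resize(im[30:290,0:450],None,fx=1.77,fy=1.77,interpolation=cv2.INTER_CUBIC))
E
```

```text
clock: 1.5
tool_pos: [0.4539, -0.1629, 0.3024]
eef_rot: [[1.0, 0.012, 0.002], [0.012, -1.0, 0.005], [0.002, -0.005, -1.0]]
contact_force: [-0.0, -0.5, 0.4]
opening: 0.0881
[ 0.4539 -0.1629  0.3024] [[ 0.9999  0.0122  0.0018]
 [ 0.0122 -0.9999  0.005 ]
 [ 0.0019 -0.005  -1.    ]] [-0.0485 -0.5499  0.3565]
```

View pics/w3z.png

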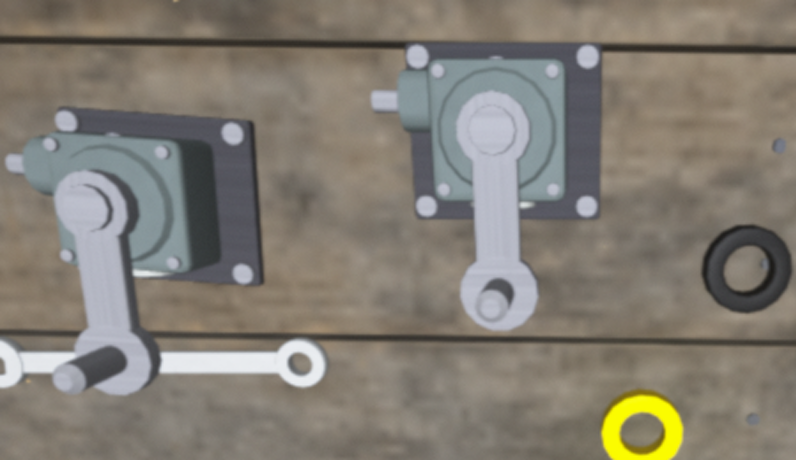

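Run:
```python
from h import *
f=lambda u,v:(u/1.77,v/1.77+30)
for n,uv,z in [('pinR',(491,306),.098),('endR',(499,294),.064),('hubR',(492,129),.07),('pinM',(68,380),.098),('endM',(117,359),.064),('ring',(746.5,268.5),.010)]+[('foot',p,.008) for p in[(407,46),(602,43),(414,219),(599,218)]]:
    print(n,plane('wrist',f(*uv),z))
```

```text
pinR [ 0.4755 -0.1286  0.098 ]
endR [ 0.4741 -0.1284  0.064 ]
hubR [ 0.545  -0.1275  0.07  ]
pinM [0.4412 0.0526 0.098 ]
endM [0.4408 0.0527 0.064 ]
ring [ 0.479  -0.2537  0.01  ]
foot [ 0.5843 -0.0802  0.008 ]
foot [ 0.5867 -0.1748  0.008 ]
foot [ 0.5023 -0.079   0.008 ]
foot [ 0.504  -0.1753  0.008 ]
```

```bash
python3 -m creep '{"translation":[[21,-34.5,20],[21,-34.5,55],[21,-34.5,90],[21,-34.5,125],[21,-34.5,150],[21,-34.5,160],[21,-34.5,166],[21,-34.5,166],[21,-34.5,166]],"twist":[[0,0,1],[0,0,1],[0,0,1],[0,0,1],[0,0,1],[0,0,1],[0,0,1],[0,0,1],[0,0,1]]}' 60 3
python3 - <<'E'
from h import *
s=env.sense(); print(s['tool_pos'],s['eef_rot'],s['contact_force'])
im=grab('wrist','w4')
E
```

```text
clock: 2.3
tool_pos: [0.4751, -0.1285, 0.1376]
eef_rot: [[1.0, -0.007, 0.003], [-0.007, -1.0, 0.004], [0.003, -0.004, -1.0]]
contact_force: [-0.1, -0.2, -0.0]
opening: 0.0598
[ 0.4751 -0.1285  0.1376] [[ 1.     -0.0074  0.0034]
 [-0.0074 -1.      0.0042]
 [ 0.0034 -0.0043 -1.    ]] [-0.068  -0.1897 -0.0446]
```

View pics/w4.png

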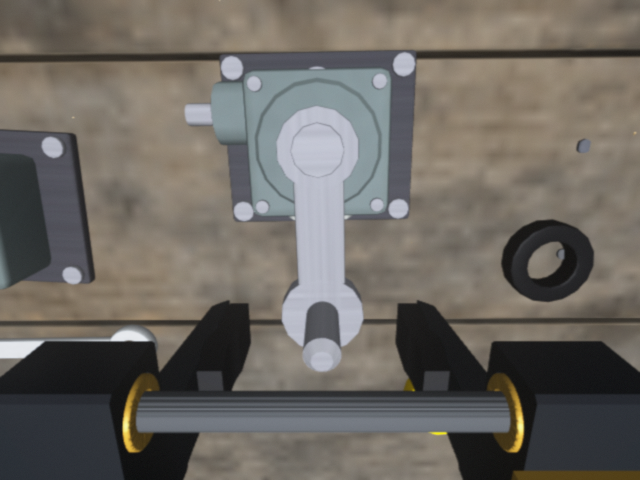

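The pin (322,355) sits centred between the fingers. I'll close to a loose straddle, then push towards +y (tool -y) in small steps.

```bash
python3 -m creep '{"translation":[[0,0,0],[0,0,0],[0,0,0],[0,0,0],[0,-2,0],[0,-4,0],[0,-6,0],[0,-7,0],[0,-7.5,0],[0,-7.5,0]],"twist":[[0,0,0],[0,0,0],[0,0,0],[0,0,0],[0,0,0],[0,0,0],[0,0,0],[0,0,0],[0,0,0],[0,0,0]]}' 24 3
```

```text
clock: 3.18
tool_pos: [0.4752, -0.1209, 0.1379]
eef_rot: [[1.0, -0.007, 0.004], [-0.007, -1.0, 0.004], [0.004, -0.004, -1.0]]
contact_force: [-0.1, -0.5, 1.0]
opening: 0.024
```

```bash
python3 -m creep '{"translation":[[0,-1,0],[0,-2,0],[0,-2,0]],"twist":[[0,0,0],[0,0,0],[0,0,0]]}'
python3 -m creep '{"translation":[[0,-1,0],[0,-2,0],[0,-2,0]],"twist":[[0,0,0],[0,0,0],[0,0,0]]}'
```

```text
clock: 3.43
tool_pos: [0.4752, -0.1198, 0.1379]
eef_rot: [[1.0, -0.008, 0.004], [-0.008, -1.0, 0.003], [0.004, -0.003, -1.0]]
contact_force: [-0.8, -3.3, 0.6]
opening: 0.024
clock: 3.68
tool_pos: [0.4752, -0.1188, 0.138]
eef_rot: [[1.0, -0.009, 0.004], [-0.009, -1.0, 0.001], [0.004, -0.001, -1.0]]
contact_force: [-0.3, -7.0, -0.0]
opening: 0.0245
```

```bash
python3 -m creep '{"translation":[[0,4,0],[0,8,0],[0,11,0],[0,13,0],[0,15,0],[0,16,0],[0,16,0]],"twist":[[0,0,0],[0,0,0],[0,0,0],[0,0,0],[0,0,0],[0,0,0],[0,0,0]]}'
python3 -m creep '{"translation":[[0,1,0],[0,1.5,0],[0,1.5,0]],"twist":[[0,0,0],[0,0,0],[0,0,0]]}'
```

```text
clock: 4.27
tool_pos: [0.4749, -0.1346, 0.1379]
eef_rot: [[1.0, -0.009, 0.004], [-0.009, -1.0, 0.002], [0.004, -0.002, -1.0]]
contact_force: [-0.6, 1.2, -0.1]
opening: 0.0238
clock: 4.52
tool_pos: [0.4749, -0.1353, 0.1379]
eef_rot: [[1.0, -0.008, 0.004], [-0.008, -1.0, 0.003], [0.004, -0.003, -1.0]]
contact_force: [-0.2, 3.3, 1.1]
opening: 0.024
```

The stop-to-stop TCP travel is about 14.7 mm. Less the 10 mm of finger slack, that leaves about 4 mm of play, so this one is sound. One more rock to make it twice.

```bash
python3 -m creep '{"translation":[[0,-4,0],[0,-8,0],[0,-12,0],[0,-14,0],[0,-15.5,0],[0,-17,0],[0,-17,0],[0,-17,0]],"twist":[[0,0,0],[0,0,0],[0,0,0],[0,0,0],[0,0,0],[0,0,0],[0,0,0],[0,0,0]]}'
python3 -m creep '{"translation":[[0,4,0],[0,8,0],[0,12,0],[0,14,0],[0,15.5,0],[0,17,0],[0,17,0],[0,17,0]],"twist":[[0,0,0],[0,0,0],[0,0,0],[0,0,0],[0,0,0],[0,0,0],[0,0,0],[0,0,0]]}'
```

```text
clock: 5.18
tool_pos: [0.475, -0.1194, 0.138]
eef_rot: [[1.0, -0.01, 0.004], [-0.01, -1.0, 0.001], [0.004, -0.002, -1.0]]
contact_force: [-0.9, -4.3, 0.4]
opening: 0.0239
clock: 5.85
tool_pos: [0.4747, -0.1354, 0.1379]
eef_rot: [[1.0, -0.008, 0.003], [-0.008, -1.0, 0.003], [0.003, -0.003, -1.0]]
contact_force: [0.3, 4.1, 0.7]
opening: 0.0239
```

```bash
python3 -m creep '{"translation":[[0,-8,0],[0,-8,-30],[0,-8,-60],[-5,-40,-62],[-15,-80,-62],[-25,-120,-62],[-34,-160,-62],[-34,-188,-62],[-34,-188,-62],[-34,-188,-62],[-34,-188,-62]],"twist":[[0,0,0],[0,0,0],[0,0,0],[0,0,0],[0,0,0],[0,0,0],[0,0,0],[0,0,0],[0,0,0],[0,0,0],[0,0,0]]}' 60 3
python3 - <<'E'
from h import *
s=env.sense(); print(s['tool_pos'],s['eef_rot'],s['contact_force'])
im=grab('wrist','w5')
E
```

```text
clock: 6.77
tool_pos: [0.4423, 0.0521, 0.2004]
eef_rot: [[1.0, -0.009, 0.004], [-0.009, -1.0, 0.002], [0.004, -0.002, -1.0]]
contact_force: [0.5, 0.4, 0.1]
opening: 0.0599
[0.4423 0.0521 0.2004] [[ 1.     -0.0089  0.0039]
 [-0.009  -1.      0.0018]
 [ 0.0039 -0.0019 -1.    ]] [0.4929 0.3696 0.0852]
```

View pics/w5.png

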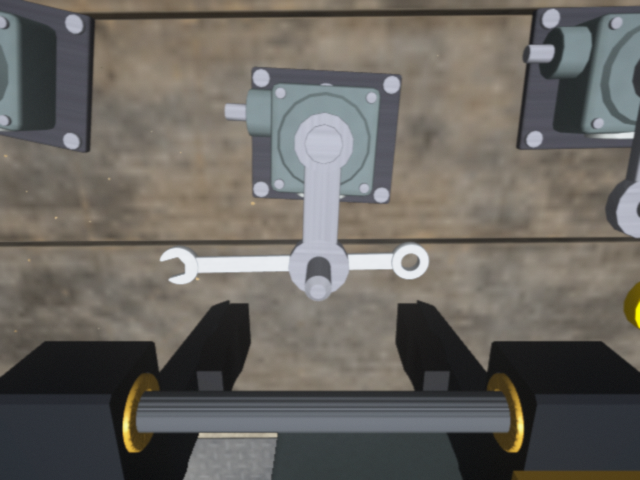

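Run:
```python
from h import *
for n,uv,z in [('pin',(318,290),.098),('end',(320,267),.064),('hub',(324,143),.07),('spL',(180,265),.008),('spR',(411,261),.008)]+[('foot',p,.008) for p in[(252,67),(401,75),(252,203),(390,203)]]:
    print(n,plane('wrist',uv,z))
```

```text
pin [0.4413 0.0545 0.098 ]
end [0.4408 0.0538 0.064 ]
hub [0.5114 0.0508 0.07  ]
spL [0.4222 0.1571 0.008 ]
spR [ 0.4237 -0.012   0.008 ]
foot [0.5548 0.0958 0.008 ]
foot [0.5492 0.0015 0.008 ]
foot [0.4678 0.1013 0.008 ]
foot [0.4668 0.0051 0.008 ]
```

```bash
python3 -m creep '{"translation":[[-1,-2,20],[-1,-2,45],[-1,-2,60],[-1,-2,62],[-1,-2,62],[-1,-2,62]],"twist":[[0,0,0],[0,0,0],[0,0,0],[0,0,0],[0,0,0],[0,0,0]]}' 60 3
python3 -m creep '{"translation":[[0,0,0],[0,0,0],[0,0,0],[0,-2,0],[0,-4,0],[0,-6,0],[0,-7.5,0],[0,-8.5,0],[0,-9,0],[0,-9,0]],"twist":[[0,0,0],[0,0,0],[0,0,0],[0,0,0],[0,0,0],[0,0,0],[0,0,0],[0,0,0],[0,0,0],[0,0,0]]}' 24 3
```

```text
clock: 7.32
tool_pos: [0.4418, 0.0525, 0.1388]
eef_rot: [[1.0, -0.012, 0.004], [-0.012, -1.0, 0.001], [0.004, -0.001, -1.0]]
contact_force: [0.9, 0.3, -0.3]
opening: 0.06
clock: 8.15
tool_pos: [0.4419, 0.0616, 0.1388]
eef_rot: [[1.0, -0.012, 0.004], [-0.012, -1.0, 0.001], [0.004, -0.001, -1.0]]
contact_force: [1.2, -0.2, 0.2]
opening: 0.0238
```

```bash
python3 -m creep '{"translation":[[0,-1,0],[0,-2.5,0],[0,-2.5,0]],"twist":[[0,0,0],[0,0,0],[0,0,0]]}'
python3 -m creep '{"translation":[[0,-1,0],[0,-2.5,0],[0,-2.5,0]],"twist":[[0,0,0],[0,0,0],[0,0,0]]}'
```

```text
clock: 8.4
tool_pos: [0.4418, 0.0632, 0.1388]
eef_rot: [[1.0, -0.014, 0.004], [-0.014, -1.0, -0.0], [0.004, 0.0, -1.0]]
contact_force: [-1.2, -3.8, -0.7]
opening: 0.0238
clock: 8.65
tool_pos: [0.4418, 0.0647, 0.1388]
eef_rot: [[1.0, -0.015, 0.004], [-0.015, -1.0, -0.002], [0.004, 0.002, -1.0]]
contact_force: [0.9, -6.4, -0.3]
opening: 0.0258
```

```bash
python3 -m creep '{"translation":[[0,4,0],[0,8,0],[0,11,0],[0,13,0],[0,15,0],[0,16.5,0],[0,17.5,0],[0,17.5,0]],"twist":[[0,0,0],[0,0,0],[0,0,0],[0,0,0],[0,0,0],[0,0,0],[0,0,0],[0,0,0]]}'
python3 -m creep '{"translation":[[0,1,0],[0,1.5,0],[0,1.5,0]],"twist":[[0,0,0],[0,0,0],[0,0,0]]}'
```

```text
clock: 9.32
tool_pos: [0.4415, 0.0482, 0.1388]
eef_rot: [[1.0, -0.014, 0.003], [-0.014, -1.0, -0.0], [0.003, 0.0, -1.0]]
contact_force: [-0.9, 4.7, 1.1]
opening: 0.0239
clock: 9.57
tool_pos: [0.4414, 0.0476, 0.1388]
eef_rot: [[1.0, -0.012, 0.003], [-0.012, -1.0, 0.001], [0.003, -0.001, -1.0]]
contact_force: [-1.4, 5.4, 0.2]
opening: 0.0241
```

Both stops are close together, so this one is sound as well. I'll rock it a second time.

```bash
python3 -m creep '{"translation":[[0,-4,0],[0,-8,0],[0,-12,0],[0,-14,0],[0,-15.5,0],[0,-17.5,0],[0,-17.5,0],[0,-17.5,0]],"twist":[[0,0,0],[0,0,0],[0,0,0],[0,0,0],[0,0,0],[0,0,0],[0,0,0],[0,0,0]]}'
python3 -m creep '{"translation":[[0,4,0],[0,8,0],[0,12,0],[0,14,0],[0,15.5,0],[0,17,0],[0,17.5,0],[0,17.5,0]],"twist":[[0,0,0],[0,0,0],[0,0,0],[0,0,0],[0,0,0],[0,0,0],[0,0,0],[0,0,0]]}'
```

```text
clock: 10.23
tool_pos: [0.4416, 0.0635, 0.1389]
eef_rot: [[1.0, -0.014, 0.003], [-0.014, -1.0, -0.001], [0.003, 0.001, -1.0]]
contact_force: [0.7, -4.8, -0.8]
opening: 0.0239
clock: 10.9
tool_pos: [0.4412, 0.0477, 0.1389]
eef_rot: [[1.0, -0.012, 0.003], [-0.012, -1.0, 0.001], [0.003, -0.001, -1.0]]
contact_force: [-2.2, 5.1, 0.9]
opening: 0.0243
```

The remaining, left gearbox should be the worn one. I'll move above it and turn to match its arm, which is skewed by roughly 12°.

```bash
python3 -m creep '{"translation":[[0,-8,0],[0,-8,-30],[0,-8,-62],[5,-40,-80],[12,-80,-90],[20,-120,-90],[30,-160,-90],[38,-195,-90],[40,-211,-90],[40,-211,-90],[40,-211,-90],[40,-211,-90]],"twist":[[0,0,0],[0,0,0],[0,0,0],[0,0,3],[0,0,6],[0,0,9],[0,0,11],[0,0,11],[0,0,11],[0,0,11],[0,0,11],[0,0,11]]}' 60 3
python3 - <<'E'
from h import *
s=env.sense(); print(s['tool_pos'],s['eef_rot'],s['contact_force'])
im=grab('wrist','w6')
E
```

```text
clock: 11.9
tool_pos: [0.4831, 0.2564, 0.229]
eef_rot: [[0.979, -0.204, 0.002], [-0.204, -0.979, -0.001], [0.002, 0.0, -1.0]]
contact_force: [-0.0, -0.3, 0.4]
opening: 0.0599
[0.4831 0.2564 0.229 ] [[ 0.979  -0.204   0.0022]
 [-0.204  -0.979  -0.0009]
 [ 0.0024  0.0004 -1.    ]] [-0.049  -0.3395  0.4162]
```

View pics/w6.png

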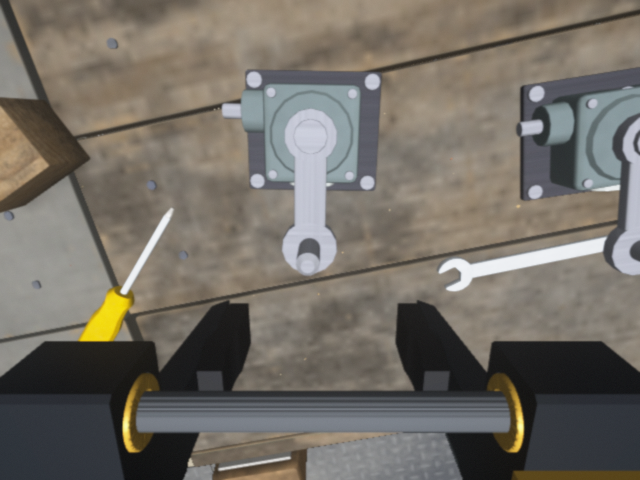

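Run:
```python
from h import *
s=env.sense();R=s['eef_rot'];t=s['tool_pos']
for n,uv,z in [('pin',(307.5,266),.098),('end',(309,249),.064),('hub',(311,135),.07),('sdtip',(171,210),.004),('sdh',(120,295),.02)]+[('foot',p,.008) for p in[(246,70),(382,72),(250,191),(376,191)]]:
    p=plane('wrist',uv,z); print(n,p,'tool mm',R.T@(p-t)*1000)
```

```text
pin [0.486  0.2651 0.098 ] tool mm [  0.5474  -9.4991 131.134 ]
end [0.4851 0.2655 0.064 ] tool mm [ -0.5285  -9.76   165.1315]
hub [0.555  0.2487 0.07  ] tool mm [ 71.3333  -7.6841 159.3039]
sdtip [0.5198 0.3707 0.004 ] tool mm [  11.7349 -119.8356  225.1262]
sdh [0.4644 0.4257 0.02  ] tool mm [ -53.759  -162.2664  208.9562]
foot [0.6049 0.286  0.008 ] tool mm [112.3952 -54.4195 221.3874]
foot [0.5842 0.1933 0.008 ] tool mm [111.1647  40.5561 221.4145]
foot [0.5222 0.3053 0.008 ] tool mm [ 27.4674 -56.3142 221.1839]
foot [0.5025 0.2112 0.008 ] tool mm [ 27.5128  39.8229 221.2143]
```

```bash
python3 -m creep '{"translation":[[0,-9.5,25],[0,-9.5,55],[0,-9.5,80],[0,-9.5,90],[0,-9.5,91],[0,-9.5,91],[0,-9.5,91]],"twist":[[0,0,0],[0,0,0],[0,0,0],[0,0,0],[0,0,0],[0,0,0],[0,0,0]]}' 60 3
python3 - <<'E'
from h import *
s=env.sense(); print(s['tool_pos'],s['contact_force'])
im=grab('wrist','w7',crop=(160,40,480,420),k=1.4)
E
```

```text
clock: 12.53
tool_pos: [0.4863, 0.2648, 0.1394]
eef_rot: [[0.978, -0.206, 0.004], [-0.206, -0.978, -0.0], [0.004, -0.001, -1.0]]
contact_force: [0.4, -0.9, 0.6]
opening: 0.0601
[0.4863 0.2648 0.1394] [ 0.4034 -0.8983  0.5977]
```

View pics/w7.png

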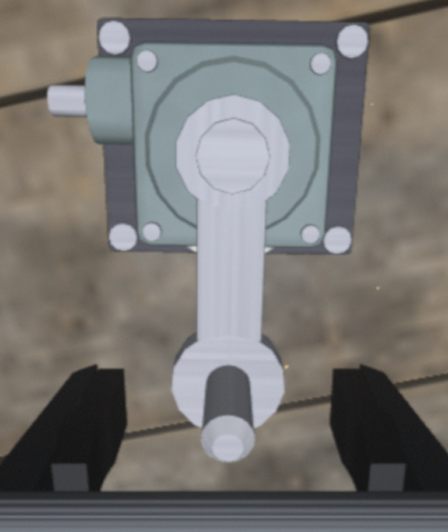

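The pin is centred between the fingers. Now I'll push towards +y.

```bash
python3 -m creep '{"translation":[[0,0,0],[0,0,0],[0,0,0],[0,-2,0],[0,-4,0],[0,-6,0],[0,-8,0],[0,-10,0],[0,-12,0],[0,-13,0],[0,-13,0]],"twist":[[0,0,0],[0,0,0],[0,0,0],[0,0,0],[0,0,0],[0,0,0],[0,0,0],[0,0,0],[0,0,0],[0,0,0],[0,0,0]]}' 24 3
python3 -m creep '{"translation":[[0,-1,0],[0,-2,0],[0,-3,0],[0,-3,0]],"twist":[[0,0,0],[0,0,0],[0,0,0],[0,0,0]]}'
python3 - <<'E'
from h import *
s=env.sense(); R=s['eef_rot'];print(R.T@s['contact_force'], R.T@(s['tool_pos']-[.4863,.2648,.1394])*1000)
E
```

```text
clock: 13.5
tool_pos: [0.489, 0.2783, 0.1396]
eef_rot: [[0.979, -0.205, 0.005], [-0.205, -0.979, 0.0], [0.005, -0.001, -1.0]]
contact_force: [-0.1, -0.3, 0.4]
opening: 0.024
clock: 13.83
tool_pos: [0.4897, 0.2809, 0.1395]
eef_rot: [[0.979, -0.206, 0.005], [-0.206, -0.979, -0.0], [0.005, -0.001, -1.0]]
contact_force: [-0.2, -1.7, -0.1]
opening: 0.024
[0.1776 1.6543 0.0873] [  0.0406 -16.4324  -0.0985]
```

```bash
python3 -m creep '{"translation":[[0,-1,0],[0,-2,0],[0,-2,0]],"twist":[[0,0,0],[0,0,0],[0,0,0]]}'
python3 - <<'E'
from h import *
s=env.sense(); R=s['eef_rot'];print(R.T@s['contact_force'], R.T@(s['tool_pos']-[.4863,.2648,.1394])*1000)
E
```

```text
clock: 14.08
tool_pos: [0.49, 0.2818, 0.1394]
eef_rot: [[0.978, -0.206, 0.004], [-0.206, -0.978, -0.002], [0.004, 0.001, -1.0]]
contact_force: [-0.3, -4.0, 1.2]
opening: 0.024
[ 0.5515  3.9423 -1.2378] [  0.1049 -17.3966  -0.0149]
```

The stop came about 11 mm out, so this is the worn one. Now the other way.

```bash
python3 -m creep '{"translation":[[0,5,0],[0,10,0],[0,14,0],[0,18,0],[0,22,0],[0,25,0],[0,28,0],[0,30,0],[0,32,0],[0,33.5,0],[0,33.5,0]],"twist":[[0,0,0],[0,0,0],[0,0,0],[0,0,0],[0,0,0],[0,0,0],[0,0,0],[0,0,0],[0,0,0],[0,0,0],[0,0,0]]}'
python3 -m creep '{"translation":[[0,0.5,0],[0,1,0],[0,1,0]],"twist":[[0,0,0],[0,0,0],[0,0,0]]}'
python3 - <<'E'
from h import *
s=env.sense(); R=s['eef_rot'];print(R.T@s['contact_force'], R.T@(s['tool_pos']-[.4863,.2648,.1394])*1000)
E
```

```text
clock: 15.0
tool_pos: [0.4831, 0.2488, 0.1395]
eef_rot: [[0.978, -0.207, 0.004], [-0.207, -0.978, -0.002], [0.004, 0.001, -1.0]]
contact_force: [-0.2, -0.3, -0.1]
opening: 0.0244
clock: 15.25
tool_pos: [0.483, 0.2483, 0.1395]
eef_rot: [[0.979, -0.206, 0.004], [-0.206, -0.979, -0.001], [0.005, 0.0, -1.0]]
contact_force: [1.2, 0.8, -0.9]
opening: 0.0239
[ 0.9848 -0.9843  0.887 ] [ 0.1807 16.7952 -0.1005]
```

```bash
python3 -m creep '{"translation":[[0,1,0],[0,2,0],[0,2,0]],"twist":[[0,0,0],[0,0,0],[0,0,0]]}'
python3 -m creep '{"translation":[[0,1,0],[0,2,0],[0,2,0]],"twist":[[0,0,0],[0,0,0],[0,0,0]]}'
python3 - <<'E'
from h import *
s=env.sense(); R=s['eef_rot'];print(R.T@s['contact_force'], R.T@(s['tool_pos']-[.4863,.2648,.1394])*1000)
E
```

```text
clock: 15.5
tool_pos: [0.4829, 0.2474, 0.1396]
eef_rot: [[0.979, -0.205, 0.005], [-0.205, -0.979, 0.001], [0.005, -0.002, -1.0]]
contact_force: [0.9, 4.6, -1.5]
opening: 0.0238
clock: 15.75
tool_pos: [0.4828, 0.2465, 0.1397]
eef_rot: [[0.979, -0.205, 0.007], [-0.205, -0.979, 0.002], [0.006, -0.004, -1.0]]
contact_force: [1.3, 6.1, -2.0]
opening: 0.0245
[-0.0034 -6.209   2.055 ] [ 0.2848 18.589  -0.3297]
```

Stop found at about 11 mm the other way as well. Second rock, ending on the -y side.

```bash
python3 -m creep '{"translation":[[0,-5,0],[0,-10,0],[0,-14,0],[0,-18,0],[0,-22,0],[0,-25,0],[0,-28,0],[0,-31,0],[0,-33,0],[0,-35,0],[0,-37,0],[0,-37,0]],"twist":[[0,0,0],[0,0,0],[0,0,0],[0,0,0],[0,0,0],[0,0,0],[0,0,0],[0,0,0],[0,0,0],[0,0,0],[0,0,0],[0,0,0]]}'
python3 -m creep '{"translation":[[0,5,0],[0,10,0],[0,14,0],[0,18,0],[0,22,0],[0,25,0],[0,28,0],[0,31,0],[0,33,0],[0,35,0],[0,36.5,0],[0,36.5,0]],"twist":[[0,0,0],[0,0,0],[0,0,0],[0,0,0],[0,0,0],[0,0,0],[0,0,0],[0,0,0],[0,0,0],[0,0,0],[0,0,0],[0,0,0]]}'
```

```text
clock: 16.75
tool_pos: [0.4903, 0.2816, 0.1397]
eef_rot: [[0.979, -0.205, 0.006], [-0.205, -0.979, 0.0], [0.006, -0.001, -1.0]]
contact_force: [0.3, -4.2, 0.8]
opening: 0.0241
clock: 17.75
tool_pos: [0.4832, 0.2471, 0.1398]
eef_rot: [[0.979, -0.204, 0.007], [-0.204, -0.979, 0.002], [0.007, -0.004, -1.0]]
contact_force: [0.7, 4.8, -1.3]
opening: 0.0242
```

```bash
python3 -m creep '{"translation":[[0,-5,0],[0,-5,0],[0,-5,-30],[0,-5,-60],[0,-5,-80],[0,-5,-80],[0,-5,-80],[0,-5,-80]],"twist":[[0,0,0],[0,0,0],[0,0,0],[0,0,0],[0,0,0],[0,0,0],[0,0,0],[0,0,0]]}'
python3 - <<'E'
from h import *
s=env.sense(); print(s['tool_pos'],s['eef_rot'])
im=grab('wrist','w8')
im=grab('top','t8',crop=(190,190,440,290),k=3.2)
E
```

```text
clock: 18.42
tool_pos: [0.4831, 0.2514, 0.2191]
eef_rot: [[0.979, -0.205, 0.006], [-0.205, -0.979, 0.001], [0.005, -0.002, -1.0]]
contact_force: [-1.0, -0.3, 0.6]
opening: 0.0238
[0.4831 0.2514 0.2191] [[ 0.9788 -0.2045  0.0058]
 [-0.2045 -0.9789  0.0013]
 [ 0.0054 -0.0024 -1.    ]]
```

View pics/w8.png

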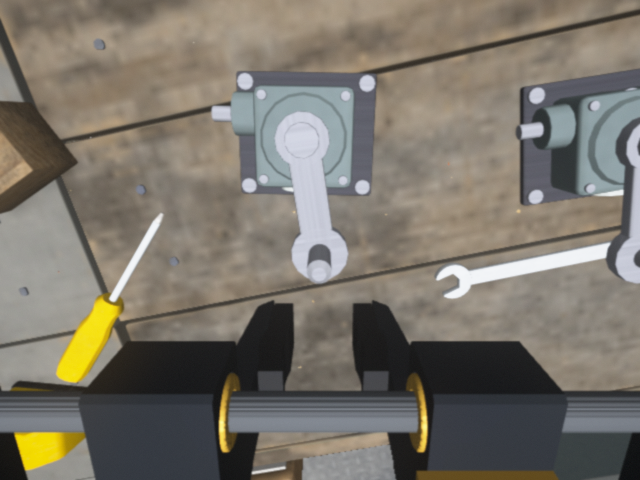

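The arm now stands clearly over to -y, with its pin at px (319,272).

Run:
```python
from h import *
s=env.sense();R=s['eef_rot'];t=s['tool_pos']
for n,uv,z in [('pin',(319.5,273),.098),('end',(319.5,257),.064),('hub',(302,140),.07)]:
    p=plane('wrist',uv,z); print(n,p,'tool mm',R.T@(p-t)*1000)
print(R.T@(np.array([.470,-.254,.22])-t)*1000)
```

```text
pin [0.4845 0.2539 0.098 ] tool mm [  0.4949  -2.5806 120.5577]
end [0.482  0.2548 0.064 ] tool mm [ -2.2998  -2.8433 154.546 ]
hub [0.5538 0.2496 0.07  ] tool mm [ 69.0814 -12.4471 148.8862]
[ 90.6896 497.333   -1.9358]
```

```bash
python3 -m creep '{"translation":[[4,30,0],[10,65,0],[18,105,0],[25,145,0],[33,185,0],[41,225,0],[48,265,0],[56,305,0],[64,345,0],[71,385,0],[79,425,0],[86,460,0]],"twist":[[0,0,-1],[0,0,-2],[0,0,-3],[0,0,-4],[0,0,-5],[0,0,-6],[0,0,-7],[0,0,-8],[0,0,-9],[0,0,-10],[0,0,-11],[0,0,-11.8]]}' 70 6
python3 -m creep '{"translation":[[0,15,0],[0,30,0],[0,30,0],[0,30,0],[0,30,0]],"twist":[[0,0,0],[0,0,0],[0,0,0],[0,0,0],[0,0,0]]}'
python3 - <<'E'
from h import *
s=env.sense(); print(s['tool_pos'],s['eef_rot'],s['joint_vel'])
im=grab('wrist','w9')
E
```

```text
clock: 19.52
tool_pos: [0.4718, -0.2195, 0.217]
eef_rot: [[1.0, -0.001, 0.003], [-0.001, -1.0, 0.001], [0.003, -0.001, -1.0]]
contact_force: [1.2, -1.1, -0.1]
opening: 0.0701
clock: 19.93
tool_pos: [0.4716, -0.2477, 0.2163]
eef_rot: [[1.0, 0.001, 0.001], [0.001, -1.0, 0.003], [0.001, -0.003, -1.0]]
contact_force: [-0.4, -0.1, 0.6]
opening: 0.0699
[ 0.4716 -0.2477  0.2163] [[ 1.      0.0006  0.0013]
 [ 0.0006 -1.      0.0029]
 [ 0.0013 -0.0029 -1.    ]] [-0.0163 -0.0085 -0.0065  0.0028  0.0029  0.0016  0.0032]
```

View pics/w9.png

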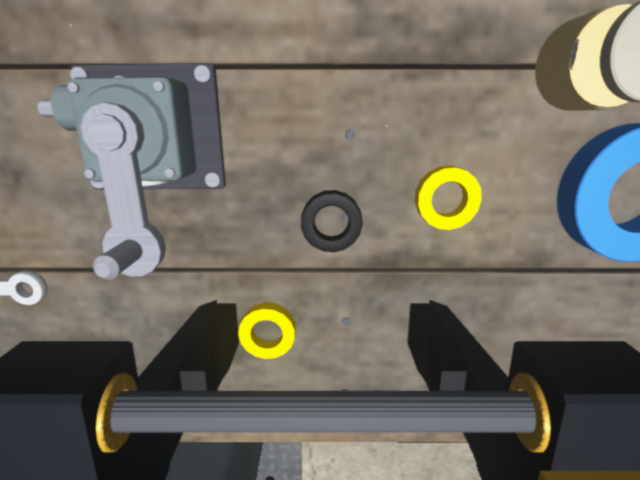

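Run:
```python
from h import *
im=cv2.imread('pics/w9_raw.png'); r=im[170:270,285:380]
m=(r.max(2)<75).astype(np.uint8)
n,l,st,c=cv2.connectedComponentsWithStats(m); i=1+np.argmax(st[1:,4]); print(st[i])
cs,_=cv2.findContours((l==i).astype(np.uint8),cv2.RETR_CCOMP,cv2.CHAIN_APPROX_NONE)
s=env.sense();R=s['eef_rot'];t=s['tool_pos']
for k in sorted(cs,key=len)[-2:]:
    (u,v),ax,a=cv2.fitEllipse(k); u+=285;v+=170; print((u,v),ax)
    for z in (0.004,.014):
        p=plane('wrist',(u,v),z); print(z,p,R.T@(p-t)*1000)
cv2.imwrite('pics/w9m.png',cv2.resize(np.hstack([m*255,(l==i).astype(np.uint8)*255]),None,fx=3,fy=3))
```

```text
[  16   20   61   62 1963]
(330.9285583496094, 220.37151336669922) (31.21347999572754, 35.01776123046875)
0.004 [ 0.4789 -0.2526  0.004 ] [  6.7793   5.6885 212.5163]
0.014 [ 0.4814 -0.2524  0.014 ] [  9.322    5.4743 202.5208]
(331.09337997436523, 220.55846405029297) (60.03273010253906, 60.839927673339844)
0.004 [ 0.4788 -0.2527  0.004 ] [  6.6335   5.8145 212.5157]
0.014 [ 0.4813 -0.2525  0.014 ] [  9.1811   5.5961 202.5202]
```

View pics/w9m.png

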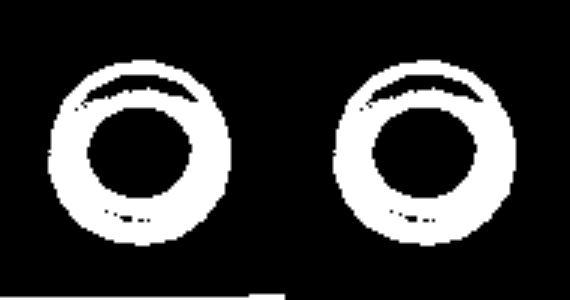

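```bash
python3 -m creep '{"translation":[[8,5.6,20],[8,5.6,55],[8,5.6,90],[8,5.6,115],[8,5.6,125],[8,5.6,125],[8,5.6,125]],"twist":[[0,0,0],[0,0,0],[0,0,0],[0,0,0],[0,0,0],[0,0,0],[0,0,0]]}'
python3 - <<'E'
from h import *
s=env.sense(); print(s['tool_pos'],s['eef_rot'],s['contact_force'])
im=grab('wrist','w10')
E
```

```text
clock: 20.57
tool_pos: [0.4804, -0.2519, 0.0919]
eef_rot: [[1.0, 0.003, 0.002], [0.003, -1.0, 0.003], [0.002, -0.003, -1.0]]
contact_force: [0.8, -0.1, 0.8]
opening: 0.0698
[ 0.4804 -0.2519  0.0919] [[ 1.      0.0027  0.0016]
 [ 0.0027 -1.      0.0031]
 [ 0.0016 -0.003  -1.    ]] [ 0.8422 -0.0528  0.7986]
```

View pics/w10.png

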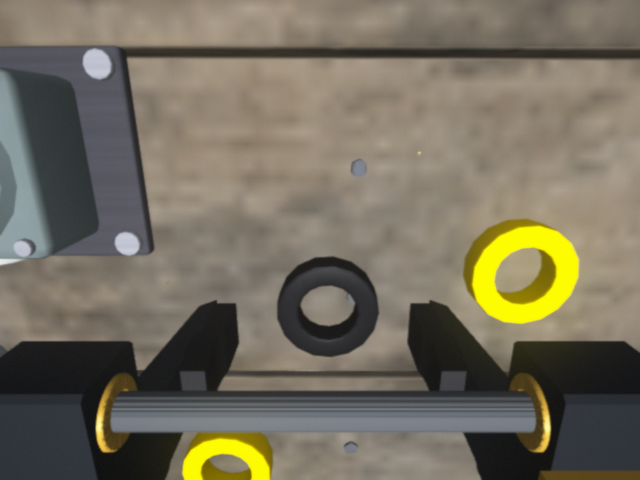

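```bash
python3 - <<'E'
from h import *
s=env.sense();R=s['eef_rot'];t=s['tool_pos']
for uv,z in [((328,306),.009),((328,311),.014)]:
    p=plane('wrist',uv,z); print(p,R.T@(p-t)*1000)
E
python3 -m creep '{"translation":[[0.5,1,8],[0.5,1,16],[0.5,1,22],[0.5,1,25],[0.5,1,25],[0.5,1,25]],"twist":[[0,0,0],[0,0,0],[0,0,0],[0,0,0],[0,0,0],[0,0,0]]}' 62 6
```

```text
[ 0.4802 -0.2541  0.009 ] [-0.851   1.864  83.6482]
[ 0.4802 -0.2541  0.014 ] [-0.8294  1.8003 78.6484]
clock: 21.12
tool_pos: [0.4813, -0.2533, 0.0675]
eef_rot: [[1.0, 0.002, 0.003], [0.002, -1.0, 0.002], [0.003, -0.002, -1.0]]
contact_force: [-0.1, -0.2, -0.3]
opening: 0.0621
```

```bash
python3 -m creep '{"translation":[[-1,0,0],[-1,0.5,0],[-1,0.5,0],[-1,0.5,0],[-1,0.5,0],[-1,0.5,0]],"twist":[[0,0,0],[0,0,0],[0,0,0],[0,0,0],[0,0,0],[0,0,0]]}' 38 12
python3 -m creep '{"translation":[[0,0,-10],[0,0,-40],[0,0,-80],[0,0,-115],[0,0,-133],[0,0,-133],[0,0,-133]],"twist":[[0,0,0],[0,0,0],[0,0,0],[0,0,0],[0,0,0],[0,0,0],[0,0,0]]}'
python3 - <<'E'
from h import *
s=env.sense();R=s['eef_rot'];t=s['tool_pos']
im=grab('wrist','w11')
print(t,R,R.T@(np.array([.470,.254,.22])-t)*1000)
E
```

```text
clock: 21.62
tool_pos: [0.4802, -0.254, 0.0676]
eef_rot: [[1.0, 0.002, 0.003], [0.002, -1.0, 0.002], [0.003, -0.002, -1.0]]
contact_force: [-0.7, -0.5, 1.2]
opening: 0.0456
clock: 22.2
tool_pos: [0.4803, -0.2544, 0.202]
eef_rot: [[1.0, 0.002, 0.005], [0.002, -1.0, 0.001], [0.005, -0.001, -1.0]]
contact_force: [0.3, 0.5, -1.0]
opening: 0.046
[ 0.4803 -0.2544  0.202 ] [[ 1.      0.0021  0.0053]
 [ 0.0021 -1.      0.0011]
 [ 0.0053 -0.0011 -1.    ]] [  -9.0808 -508.4417  -17.4531]
```

View pics/w11.png

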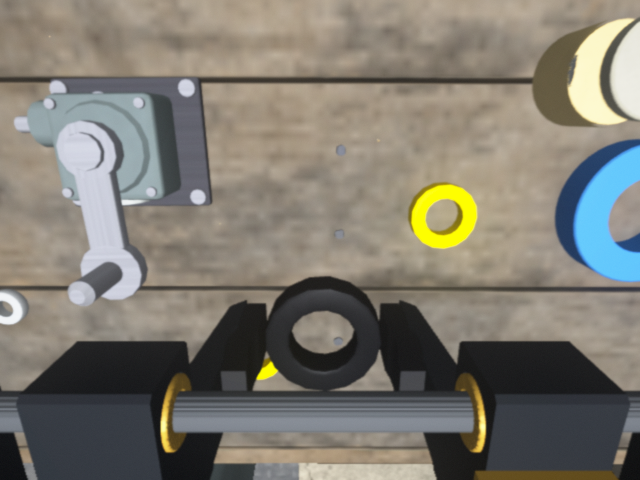

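The ring is held flat between the fingers. I'll carry it to a standoff in front of the worn pin.

```bash
python3 -m creep '{"translation":[[0,-20,-8],[0,-55,-15],[-2,-95,-17],[-4,-135,-17],[-6,-175,-17],[-8,-215,-17],[-10,-255,-17],[-12,-295,-17],[-14,-335,-17],[-14,-375,-17],[-14,-415,-17],[-14,-455,-17]],"twist":[[0,0,0],[0,0,0],[0,0,0],[0,0,0],[0,0,0],[0,0,0],[0,0,0],[0,0,0],[0,0,0],[0,0,0],[0,0,0],[0,0,0]]}'
python3 -m creep '{"translation":[[0,-25,0],[0,-45,0],[0,-52,0],[0,-52,0],[0,-52,0],[0,-52,0],[0,-52,0]],"twist":[[0,0,0],[0,0,0],[0,0,0],[0,0,0],[0,0,0],[0,0,0],[0,0,0]]}'
python3 - <<'E'
from h import *
s=env.sense();R=s['eef_rot'];t=s['tool_pos']
im=grab('wrist','w12')
print(t,R,s['joint_vel'])
E
```

```text
clock: 23.25
tool_pos: [0.4631, 0.2025, 0.2171]
eef_rot: [[1.0, 0.003, -0.001], [0.003, -1.0, 0.0], [-0.001, -0.0, -1.0]]
contact_force: [0.4, -0.2, -0.2]
opening: 0.0457
clock: 23.83
tool_pos: [0.4633, 0.2522, 0.217]
eef_rot: [[1.0, -0.001, -0.001], [-0.001, -1.0, -0.001], [-0.001, 0.001, -1.0]]
contact_force: [-0.6, -0.5, -0.1]
opening: 0.0456
[0.4633 0.2522 0.217 ] [[ 1.     -0.0006 -0.0011]
 [-0.0006 -1.     -0.0013]
 [-0.0011  0.0013 -1.    ]] [-0.0012 -0.0027 -0.0066 -0.0096 -0.0031 -0.0006  0.0001]
```

View pics/w12.png

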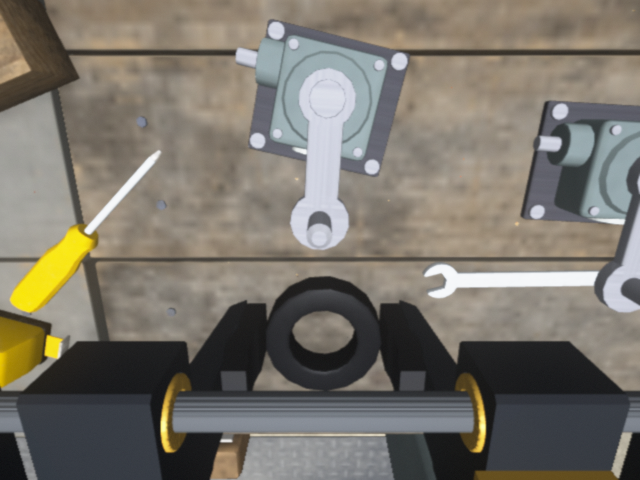

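Run:
```python
from h import *
s=env.sense();R=s['eef_rot'];t=s['tool_pos']
for n,uv,z in [('pin',(319,237),.098),('base',(319.5,222),.064),('ring_sil',(323.5,333.5),.158),('ring_topface',(323.5,340),.163)]:
    p=plane('wrist',uv,z); print(n,p,R.T@(p-t)*1000)
```

```text
pin [0.4847 0.255  0.098 ] [ 21.5405  -2.5175 119.1062]
base [0.484  0.2549 0.064 ] [ 20.868   -2.5098 153.1068]
ring_sil [0.4624 0.2528 0.158 ] [-0.8131 -0.2504 59.1266]
ring_topface [0.4625 0.2528 0.163 ] [-0.7505 -0.2607 54.1265]
```

```bash
python3 -m creep '{"translation":[[12,-2.3,0],[22,-2.3,10],[22,-2.3,30],[22,-2.3,44],[22,-2.3,44],[22,-2.3,44],[22,-2.3,44]],"twist":[[0,0,0],[0,0,0],[0,0,0],[0,0,0],[0,0,0],[0,0,0],[0,0,0]]}'
python3 - <<'E'
from h import *
im=grab('wrist','w13',crop=(160,40,480,420),k=1.4)
E
```

```text
clock: 24.47
tool_pos: [0.4858, 0.2545, 0.1734]
eef_rot: [[1.0, -0.001, -0.0], [-0.001, -1.0, -0.001], [-0.0, 0.001, -1.0]]
contact_force: [-0.8, 0.6, -0.3]
opening: 0.0456
```

View pics/w13.png

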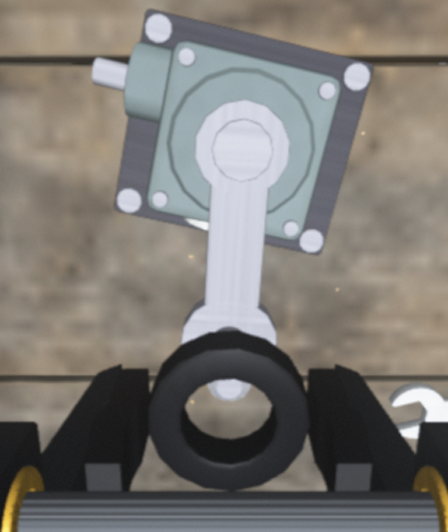

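Run:
```python
from h import *
s=env.sense();R=s['eef_rot'];t=s['tool_pos']
for n,uv,z in [('pin',(160+229.5/1.4,40+388/1.4),.098)]:
    p=plane('wrist',uv,z); print(n,uv,p,R.T@(p-t)*1000)
```

```text
pin (323.92857142857144, 317.14285714285717) [0.4836 0.2547 0.098 ] [-2.3381 -0.027  75.7207]
```

```bash
python3 -m creep '{"translation":[[-1.5,0.2,4],[-1.5,0.2,12],[-1.5,0.2,20],[-1.5,0.2,28],[-1.5,0.2,35],[-1.5,0.2,38],[-1.5,0.2,38],[-1.5,0.2,38]],"twist":[[0,0,0],[0,0,0],[0,0,0],[0,0,0],[0,0,0],[0,0,0],[0,0,0],[0,0,0]]}'
python3 - <<'E'
from h import *
im=grab('wrist','w14',crop=(160,40,480,420),k=1.4)
E
```

```text
clock: 25.18
tool_pos: [0.4843, 0.2544, 0.1354]
eef_rot: [[1.0, -0.001, -0.0], [-0.001, -1.0, -0.001], [-0.0, 0.001, -1.0]]
contact_force: [0.7, 0.1, 0.2]
opening: 0.0463
```

View pics/w14.png

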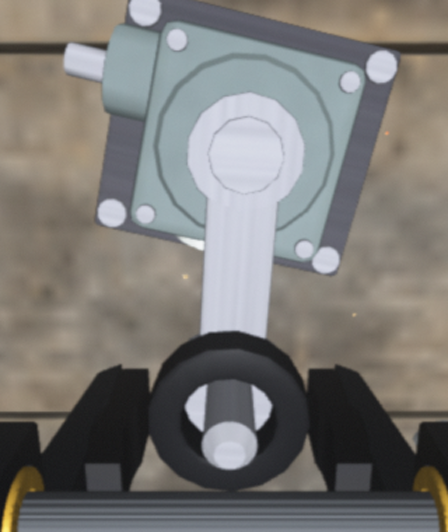

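The ring is round the pin, with the pin rising through the hole at (229,445) in this crop. I'll lower it the last few mm while watching the force.

```bash
python3 -m creep '{"translation":[[0,0,1],[0,0,2],[0,0,3],[0,0,3]],"twist":[[0,0,0],[0,0,0],[0,0,0],[0,0,0]]}'
python3 -m creep '{"translation":[[0,0,0.5],[0,0,1],[0,0,1]],"twist":[[0,0,0],[0,0,0],[0,0,0]]}'
```

```text
clock: 25.57
tool_pos: [0.4845, 0.2545, 0.1327]
eef_rot: [[1.0, -0.001, 0.001], [-0.001, -1.0, -0.0], [0.001, 0.0, -1.0]]
contact_force: [0.2, -0.1, -0.2]
opening: 0.0454
clock: 25.82
tool_pos: [0.4845, 0.2545, 0.1316]
eef_rot: [[1.0, -0.001, 0.0], [-0.001, -1.0, -0.0], [0.0, 0.0, -1.0]]
contact_force: [-0.5, -0.9, -0.9]
opening: 0.0458
```

```bash
python3 -m creep '{"translation":[[0,0,0.7],[0,0,1.5],[0,0,1.5]],"twist":[[0,0,0],[0,0,0],[0,0,0]]}'
```

```text
clock: 26.07
tool_pos: [0.4843, 0.2546, 0.1307]
eef_rot: [[1.0, -0.001, 0.0], [-0.001, -1.0, -0.0], [0.0, 0.0, -1.0]]
contact_force: [-0.8, 0.0, 7.5]
opening: 0.0457
```

The ring is seated, with a 7.5 N upward reaction. Releasing.

```bash
python3 -m creep '{"translation":[[0,0,0],[0,0,0],[0,0,0],[0,0,-1],[0,0,-15],[0,0,-40],[0,0,-70],[0,0,-85],[0,0,-85],[0,0,-85],[0,0,-85]],"twist":[[0,0,0],[0,0,0],[0,0,0],[0,0,0],[0,0,0],[0,0,0],[0,0,0],[0,0,0],[0,0,0],[0,0,0],[0,0,0]]}' 70
python3 - <<'E'
from h import *
s=env.sense(); print(s['tool_pos'])
im=grab('wrist','w15')
im=grab('top','t15',crop=(190,190,440,290),k=3.2)
E
```

```text
clock: 26.98
tool_pos: [0.4837, 0.2544, 0.2148]
eef_rot: [[1.0, -0.001, -0.001], [-0.001, -1.0, -0.001], [-0.001, 0.001, -1.0]]
contact_force: [-1.1, -0.4, -0.2]
opening: 0.0699
[0.4837 0.2544 0.2148]
```

View pics/w15.png

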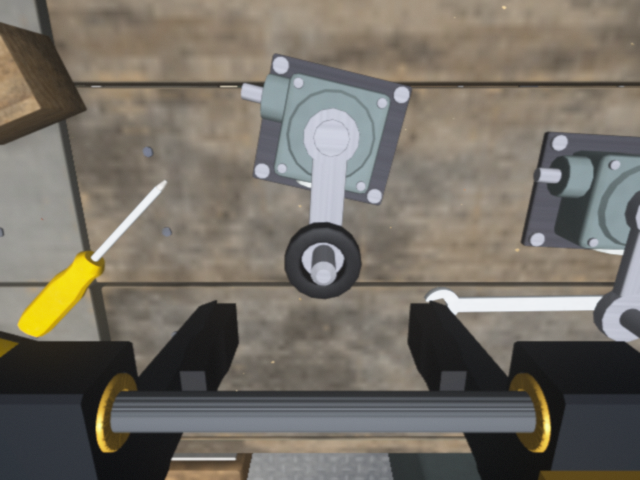

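View pics/t15.png

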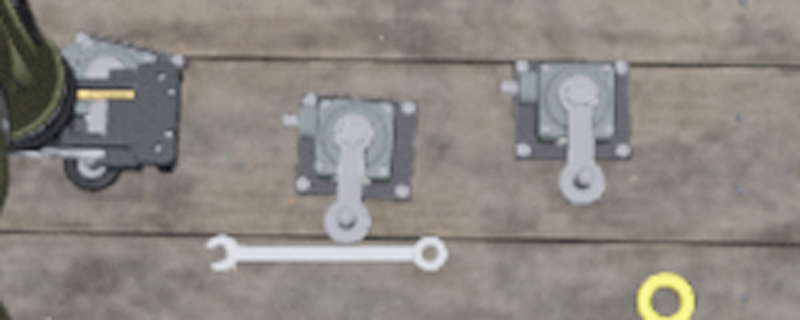

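Run:
```python
from h import *
im=cv2.imread('pics/w15_raw.png'); r=im[215:305,275:370]
m=(r.max(2)<75).astype(np.uint8)
n,l,st,c=cv2.connectedComponentsWithStats(m); i=1+np.argmax(st[1:,4]); print(st[i])
cs,_=cv2.findContours((l==i).astype(np.uint8),cv2.RETR_EXTERNAL,cv2.CHAIN_APPROX_NONE)
(u,v),ax,a=cv2.fitEllipse(max(cs,key=len)); u+=275;v+=215;print(u,v,ax)
ring=plane('wrist',(u,v),.073); pin=plane('wrist',(323,272),.098); hub=plane('wrist',(331,137),.07)
print(ring,pin,np.linalg.norm((ring-pin)[:2]))
f=[plane('wrist',p,.008) for p in[(275,54),(411,87),(252,178),(377,205)]]
for q in f: print(q)
c=np.mean(f,0); x=(f[0]+f[1]-f[2]-f[3])[:2]; x/=np.linalg.norm(x); y=np.array([-x[1],x[0]])
print('axis',c,hub,'pin y', y@(pin-c)[:2]*1000, 'pin x',x@(pin-c)[:2]*1000)
```

```text
[   0    8   95   76 2971]
322.27473068237305 261.8066215515137 (75.19791412353516, 85.68692016601562)
[0.4828 0.2549 0.073 ] [0.4863 0.2545 0.098 ] 0.003478054043949921
[0.6039 0.2858 0.008 ]
[0.5838 0.1952 0.008 ]
[0.5229 0.3053 0.008 ]
[0.5031 0.2147 0.008 ]
axis [0.5534 0.2502 0.008 ] [0.5544 0.2501 0.07  ] pin y -11.610704935502845 pin x -66.29092698524367
```

Run:
```python
from plant import env
print(env.job_done())
```

```text
the job is handed in; nothing more can be done
None
```

The worn gearbox is the left one (at y ≈ +0.25 m). Its arm is pushed to the -y side of its play, the black reject ring is on its pin, and the job is handed in at about 27 s.

- **Finding it:** I rocked each pin twice each way up to the stops, never reading more than about 7 N. The right and middle gearboxes had about 4 to 5 mm of total play. The left one's pin moved about 11 mm each way.
- **Fitting the ring:** I lowered the ring over the pin while holding it until I felt a 7.5 N upward reaction, then let go and lifted clear.
- **Last checks:**
  - The ring looks flat in the wrist picture, with its centre about 3.5 mm from the pin's (9 mm allowed).
  - The pin stands about 11.6 mm to the gearbox's -y.
  - The fingers are about 50 mm clear of everything, and the pictures show nothing else moved.
- **Disagreements:**
  - The dark mask in the last ring check also took in nearby pixels, so the ring-to-pin distance is rough. It agrees with what the picture shows.
  - Pin positions from the wrist camera varied by about 2 to 3 mm between views. The rough early ones from the top camera were up to about 10 mm off.
  - No second view confirmed the ring's height. I judged it from the contact force and the tool height.

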